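# Clamp the test disc and hold the hardness probe on its marked spot

### The arm

A 6-joint arm with a two-finger parallel gripper is mounted at the origin on a cart in front of the work surface, level with it; the furniture and walls round the work are solid. World frame = base frame: x ahead of the robot, y to its left, z up, the work surface at z = 0. Lengths are in m, angles in rad, forces in N, time in s.
With the tool pointing down it reaches from about 0.3 to 0.875 m from the base axis. Payload 4.2 kg.
Tool frame: the origin (TCP) lies midway between the tips of the shut fingers; the grasp point (between the pads) lies 19 mm behind it; z points along the fingers, y is the line along which they close (so a half turn about z gives the same grasp; the last joint's range is limited). The gripper opens to 85 mm and grips with 20 to 120 N. Pads are 22 mm wide; open, the fingers measure 114 mm over their backs; the gripper's body (76 mm by 85 mm) begins 54 mm behind the grasp point. The pads swing forward as they close: fully open they stand 13 mm farther back than shut.
Start: joints at [-1.237, 0.32, 1.565, -0, 1.257, -0.02], TCP at [0.199, -0.539, 0.231] pointing down, gripper open.
Joint ranges: [-3.11, 3.11], [-0.84, 2.01], [0.21, 2.61], [-1.34, 4.49], [0.05, 2.63], [-2.56, 2.56]. Speed limits (rad/s): [2.57, 2.57, 3.14, 3.14, 3.14, 3.14].

### API

Orientations are given as a rotation vector (axis times angle).
In Python, from bench import env gives the robot as it stands.
- The arm moves only by the tool drive_tool, never from a script. Its argument "plan" is a list of rows, each a list of 6 numbers: the shift along the tool's x, y, z scaled (see below), then the turn, a rotation vector about the tool's x, y, z scaled (see below). A call has exactly 5 rows; each row is the pose to reach, as a shift and turn from the pose commanded when the call began, along the tool's axes at that moment; what a row does not reach only later rows make up. The controller multiplies each number of a shift by 0.1 m and each number of a turn by pi/4 rad. A row lasts 1/8 s, in which the tool goes at most 62.5 mm and 10.7 degrees, less where a joint would pass 70% of its speed; a pose out of reach is approached as far as the arm can. A call with a number of a shift or a turn outside -1 to 1 is refused whole. A call with a gripper value outside its range is refused whole. "grip" is the closure, from -1 (fully open) to 1 (shut), set as the call begins (left out, the last holds). The fingers move at their own pace and stop on an object; the grip force is fixed at half the most. Time passes only in rows, so rows that repeat a pose let the fingers close, or fill a call up. It gives the time, the measured TCP pose, the force, the opening and the grip force at its end, in the units of the state.
- env.sense(): the state, without advancing time (a new reading comes with each control period).
- env.capture(name): name is "scene" or "top" or "wrist"; returns the picture (480x640x3 uint8, blue, green, red); there is no depth.
- env.camera_params(name): a dict with "camera_matrix" (3x3 intrinsics, pixels), "extrinsics" (4x4, takes a point from world to camera coordinates); the wrist camera has in their place "T_tool_cam" (4x4, takes a point from camera to tool coordinates, whose origin is the TCP and whose axes are the flange's). Camera axes: x right, y down, z forward; pixel columns grow to the right and rows downward; lengths in m; the calibration is good to about 2 mm. The wrist camera is an equidistant fisheye: a pixel r from the principal point sees the ray r / f radians off the axis. A picture is of the moment at which its call begins: read the wrist's pose just before it. camera_params takes no time and is no camera call.
- env.close_job(): hands the job in; it is judged then, once.
Trained networks look in the newest picture that a camera, given by its name, has taken for a name from the list of things; names that differ only in an ending like _2 or _b are one class to them, and where a whole thing is asked for, a point or a joint stands for the part that bears it (a point fixed in the world has none). Each returns a list of dicts, best first, with "conf" (0 to 1); they miss things now and then, are a little off and sometimes report something else, mostly with a low value. They report only what shows in the picture. A call takes as long as a camera call.
- env.look_for(camera, target): "uv" ([column, row] in pixels, amid what is visible of it).
- env.outline_of(camera, target): "pixels" (480x640 bool, what is visible of it) and "uv" ([column, row] in pixels, amid what is visible of it).
- env.spot_point(camera, target): "uv" ([column, row] in pixels: a listed point, or the origin of a listed thing).
The state is a dict: "t": time; "joint_positions": joint angles; "qvel": joint speeds; "joint_torque": joint torques, N m; "position": TCP position; "eef_rot": TCP orientation; "force": force on the tool from outside, world axes, zero at the start; "wrist_torque": the same for the moment, N m; "opening": finger opening in m; "finger_force": force on a finger pad.
Only numpy, scipy, OpenCV 4.12 (cv2) and the standard library are available. Lean on these libraries where they do the work, as an engineer would, in place of code of your own. Each camera call takes 0.05 s, during which the arm holds its last target. There are 200 camera calls.

### The job

Close the blue strap clamp fully down over the metal test disc on the sloping table; then take the orange hardness probe out of its stand and hold it square (perpendicular) to the sloping face of the disc with its tip inside the red ring, pressed lightly so that its sprung nose is about half way in. The nose must never be pushed in as far as it goes, the probe must not touch the disc before the clamp is closed, and the micrometer, the cup and the marker pen stay undisturbed. Finish still holding the probe like that: do not put it down or let it go.

Things in the scene. Friction and masses are not known exactly. Their poses are not given: they have to be found in the camera images.
- fixture: fixed sine table: grey base 150 x 170 x 12.5 mm, origin under its centre; on it a dark plate 135 (up the slope) x 160 mm sloping at 20 deg, the middle of its face 60 mm above the origin. Own x: the slope rises to +x, so the face looks up and towards -x; y runs across; the blue clamp stands at the +y edge.
- spot (a point): centre of the red ring (20 mm inside diameter) on the face of the bright test disc (72 mm diameter, 12 mm thick) fixed on the middle of the plate; 16 mm from the disc's centre to -y, away from the clamp. z: outward normal of the face, 20 deg from vertical; x up the slope; y across it to the clamp.
- clamp (a joint): angle of the blue strap clamp, rad: 0 fully down over the disc's edge, up to 1.4 open (nearly square to the plate). Stiff hinge, stays where left; 0.12 N m (2 to 3 N at the pad) moves it. Close it by pushing the pad from its outer (+y) side over and down, e.g. with shut fingers.
- clamp_hinge (a point): point on the clamp's hinge axis, 22 mm above the plate's face, 71 mm to the +y side of its middle; the point turns with the clamp. The axis runs along the x axis of spot. When down, the strap points from here to -y; opening lifts its end.
- clamp_pad (a point): middle of the top of the red thumb pad (24 x 18 x 11 mm) at the strap's end: 53 mm along the strap from the hinge, 8.5 mm to its upper (when open: outer, +y) side. Strap 20 mm wide, 8 mm thick, end 62 mm from the hinge. When down, the pad's top is 18.5 mm above the disc's face, its end 25 mm from the ring's centre.
- probe: hardness probe, 0.15 kg, 123 mm long, upright in its stand. Origin: end of the nose at rest; z up along it. From the tip: nose (8 mm diameter, then brass 15) to 18 mm; steel neck 24 mm diameter to 42; black collar 40 to 50 mm; orange round grip 26 mm diameter from 50 to 110 mm; cap 20 to 122 mm. Grip the orange part, e.g. 85 mm from the tip, at any yaw.
- nose (a joint): how far the sprung nose is pushed into the probe, m: 0 at rest, 0.010 fully in. The spring takes 2 N to start and 0.5 N more per mm (4.5 N half way).
- nose_tip (a point): centre of the end of the nose, 8 mm diameter; moves with the nose.
- stand: fixed grey tube stand, 48 mm outside, 32 mm inside diameter, 55 mm high, on a round foot 80 mm across. Origin: centre of the foot's underside. The probe's collar rests on its rim: nose end 13 mm above the bench, orange grip from 63 to 123 mm height. Lift the probe straight up by at least 50 mm to clear it.
- coupon: the bright test disc, fixed, 72 mm diameter, 12 mm thick, on the sloping plate. Origin: centre of its underside; z is the face normal, x up the slope.
- micrometer: micrometer with green frame, 40 x 129 x 16 mm, lying on the bench; leave alone. Origin: centre of its underside.
- test_cup: aluminium cup, 67 mm diameter, 58 mm high; leave alone. Origin: centre of its underside.
- marker: white and black marker pen, 20 x 130 x 20 mm, long along its y, lying; leave alone. Origin: centre of its underside.

How it is judged:
By the outcome, as a careful person would: the job done as asked, in the order asked, and still so for the second after the job is handed in, while the arm keeps its last pose, push and grip.
It also fails if it takes over 53 s, if anything falls off the work surface, if the arm or the gripper's body presses on something with over 40 N, if the wrist force passes 120 N, or if a joint passes its speed limit or range.

## Working session

There is one attempt and no reset: what is moved stays moved. The work goes in short steps, Python scripts to look and compute and a tool call to move; the robot and the scene stay as the last step left them, time stands still between calls to the robot, and variables do not carry over. Pictures are saved under pics/ and viewed, at most 10 in all, crops included, and the job is handed in when it is done.

Besides the shell and the picture viewer there is one more tool, called as name(argument=value, ...), one argument or row to a line, values as JSON. drive_tool: Moves the arm, as the interface text tells. Shifts and turns lie within -1 to 1; 1 stands for 0.1 m of shift or pi/4 rad of turn. Its arguments: {"type":"object","properties":{"plan":{"type":"array","items":{"type":"array","items":{"type":"number"}}},"grip":{"type":"number"}},"required":["plan"]}

```bash
mkdir -p pics; ls; cat > h.py <<'E'
import numpy as np, cv2
from bench import env
from scipy.spatial.transform import Rotation as R
def cam(n):
    p=env.camera_params(n); return np.array(p["camera_matrix"]),np.array(p["extrinsics"])
def ray(n,uv):
    K,E=cam(n); d=np.linalg.inv(K)@[uv[0],uv[1],1.]; Rm=E[:3,:3]
    d=Rm.T@d; return -Rm.T@E[:3,3], d/np.linalg.norm(d)
def tri(rays):
    A=0;b=0
    for o,d in rays:
        P=np.eye(3)-np.outer(d,d); A=A+P; b=b+P@o
    x=np.linalg.solve(A,b); return x,[float(np.linalg.norm((np.eye(3)-np.outer(d,d))@(x-o))) for o,d in rays]
def proj(n,X):
    K,E=cam(n); c=K@(E[:3,:3]@X+E[:3,3]); return c[:2]/c[2]
E
python3 - <<'E'
from h import *
np.set_printoptions(precision=4,suppress=True)
print(env.sense())
r={}
for n in("scene","top"):
    cv2.imwrite(f"pics/{n}0.png",env.capture(n))
    for t in("spot","clamp_hinge","clamp_pad","probe","nose_tip","stand","coupon","fixture","test_cup","marker","micrometer"):
        l=env.spot_point(n,t)
        if l: r[n,t]=l[0]; print(n,t,np.round(l[0]["uv"],1),round(l[0]["conf"],2))
for t in {k[1] for k in r}:
    if ("scene",t) in r and ("top",t) in r: print(t,*tri([ray(n,r[n,t]["uv"]) for n in("scene","top")]))
print(env.camera_params("wrist"))
E
```

```text
pics
{'t': 0.0, 'joint_positions': array([-1.237 ,  0.3203,  1.5657,  0.    ,  1.2574, -0.02  ]), 'qvel': array([-0.    , -0.001 ,  0.0011,  0.0014,  0.0005,  0.0002]), 'joint_torque': array([ -0.0021, -41.5529, -23.4163,  -0.0002,   0.0081,  -0.    ]), 'position': array([ 0.1991, -0.5389,  0.2305]), 'eef_rot': array([-3.0908, -0.5525,  0.0004]), 'force': array([-0.6337, -0.0112,  0.0062]), 'wrist_torque': array([ 0.0085,  0.0068, -0.0595]), 'finger_force': 0.0, 'opening': 0.08520973483157572}
scene spot [229.5 295.5] 0.74
scene clamp_hinge [280.8 230.1] 0.77
scene clamp_pad [296.3 212.6] 0.56
scene probe [229.1 295.3] 0.88
scene stand [234. 294.] 0.83
scene coupon [299.9 221.8] 0.96
scene fixture [305.6 244.9] 0.77
scene test_cup [335.8 302. ] 0.59
scene marker [398.6 232.6] 0.54
scene micrometer [177.2 284.8] 0.9
top spot [341.1 215.6] 0.83
top clamp_hinge [309.3 216.1] 0.56
top clamp_pad [321.3 223.2] 0.49
top probe [233.4 239.9] 0.66
top stand [235.9 241.1] 0.86
top coupon [340.6 216.6] 0.76
top fixture [338.7 219.6] 0.74
top test_cup [296.4 305. ] 0.73
top marker [428.2 266.8] 0
[... 461 characters left out ...]
1] [0.0016965427081626176, 0.0016965427081624906]
micrometer [ 0.659   0.3182 -0.0031] [0.0037720039265779445, 0.003772003926578003]
marker [ 0.4823 -0.2551 -0.007 ] [0.0005701725310946899, 0.0005701725310947067]
fixture [ 0.5987 -0.021  -0.0055] [0.003605415073755723, 0.003605415073755624]
probe [0.5382 0.2554 0.0037] [0.000133410039372247, 0.00013341003937239425]
{'camera_matrix': array([[371.6483,   0.    , 323.6886],
       [  0.    , 371.6483, 243.4767],
       [  0.    ,   0.    ,   1.    ]]), 'T_tool_cam': array([[-0.001 , -0.9439, -0.3302,  0.0852],
       [ 1.    , -0.0011,  0.0002,  0.0004],
       [-0.0005, -0.3302,  0.9439, -0.1426],
       [ 0.    ,  0.    ,  0.    ,  1.    ]])}
```

```bash
python3 - <<'E'
import cv2,numpy as np
a=cv2.imread("pics/scene0.png")[130:350,130:450]; b=cv2.imread("pics/top0.png")[130:350,180:500]
a=cv2.resize(a,None,fx=2.4,fy=2.4,interpolation=2);b=cv2.resize(b,None,fx=2.4,fy=2.4,interpolation=2)
cv2.imwrite("pics/s1.png",a);cv2.imwrite("pics/t1.png",b)
E
```

```text
(no output)
```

View pics/s1.png

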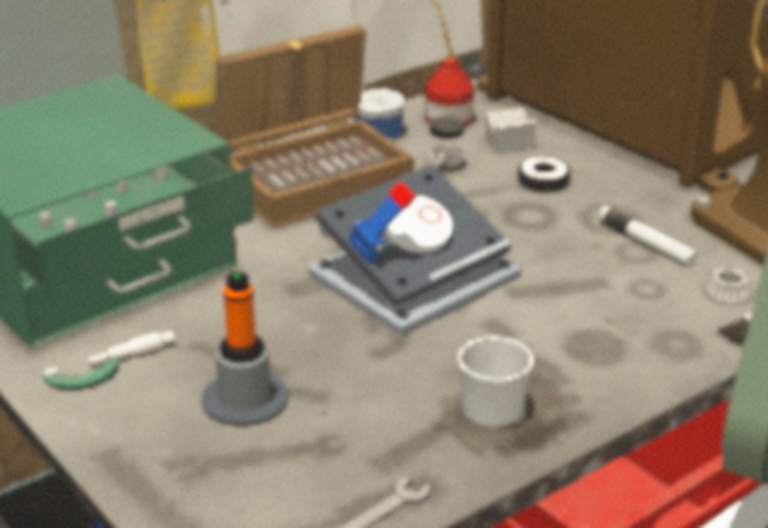

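View pics/t1.png

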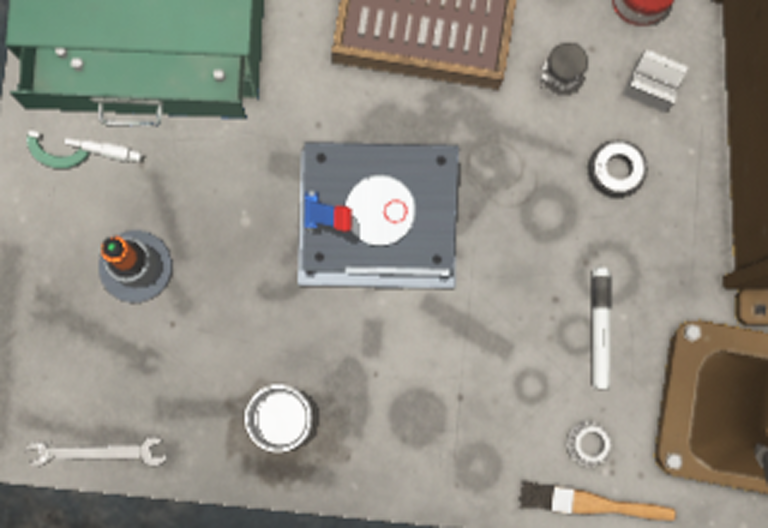

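The crops show the clamp about half open, with its red pad at top px (323, 221). The ring is at top px (345, 218) and scene px (310, 219). The probe stands in its stand on the left, and the cup, micrometer and marker are well away. Next I'll triangulate from colour blobs.

```bash
cat >> h.py <<'E'
def red(im):
    h=cv2.cvtColor(im,cv2.COLOR_BGR2HSV); return (((h[...,0]<8)|(h[...,0]>172))&(h[...,1]>60)&(h[...,2]>90)).astype(np.uint8)
def blobs(m,box,amin=6):
    x0,y0,x1,y1=box; n,l,s,c=cv2.connectedComponentsWithStats(m[y0:y1,x0:x1]); return [(c[i]+[x0,y0],int(s[i,4]),s[i,:4]+[x0,y0,0,0]) for i in range(1,n) if s[i,4]>=amin]
def goal(p,rv):
    "tool-frame shift and turn in move units from the measured pose"
    s=env.sense(); A=R.from_rotvec(s["eef_rot"]); B=R.from_rotvec(rv)
    print("t",round(s["t"],2),"pos",s["position"].round(4),"rv",s["eef_rot"].round(3),"shift",(A.inv().apply(np.array(p)-s["position"])/.1).round(3),"turn",((A.inv()*B).as_rotvec()/(np.pi/4)).round(3))
def wray(uv,s):
    p=env.camera_params("wrist");K=np.array(p["camera_matrix"]);T=np.array(p["T_tool_cam"])
    d=(np.array(uv)-K[:2,2])/K[0,0]; r=np.linalg.norm(d); v=np.r_[d/r*np.sin(r),np.cos(r)]
    A=R.from_rotvec(s["eef_rot"]).as_matrix(); return s["position"]+A@T[:3,3],A@T[:3,:3]@v
E
python3 - <<'E'
from h import *
np.set_printoptions(precision=4,suppress=True)
for n,b in(("scene",(285,195,330,240)),("top",(312,205,360,235))):
    for x in blobs(red(cv2.imread(f"pics/{n}0.png")),b): print(n,x)
print("spot",tri([ray("scene",(309.6,218.8)),ray("top",(344.6,217.9))]))
goal([.6,0,.3],[np.pi,0,0])
for X in ([.6,-.02,.0],[.54,.25,.1]): print(proj("top",np.array(X)),proj("scene",np.array(X)))
E
```

```text
scene (array([297.125 , 210.0682]), 88, array([291, 205,  12,  12]))
top (array([341.4167, 216.5833]), 12, array([340, 213,   6,   9]))
top (array([348.1, 217.7]), 10, array([347, 214,   3,   8]))
top (array([322.4634, 220.7195]), 82, array([319, 215,   8,  12]))
spot (array([ 0.5912, -0.0304,  0.0705]), [0.00045249321992336694, 0.0004524932199233784])
t 1.2 pos [ 0.1992 -0.5394  0.2313] rv [3.093 0.553 0.   ] shift [ 5.628 -3.671 -0.687] turn [ 0.   -0.    0.45]
[339.3168 219.7235] [303.5852 242.8033]
[228.4012 233.5271] [228.1727 257.5527]
```

```bash
python3 - <<'E'
import cv2,numpy as np
a=cv2.imread("pics/scene0.png");b=cv2.imread("pics/top0.png")
cv2.imwrite("pics/both.png",cv2.resize(np.hstack([a,b]),(800,300),interpolation=cv2.INTER_AREA))
E
```

```text
(no output)
```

View pics/both.png

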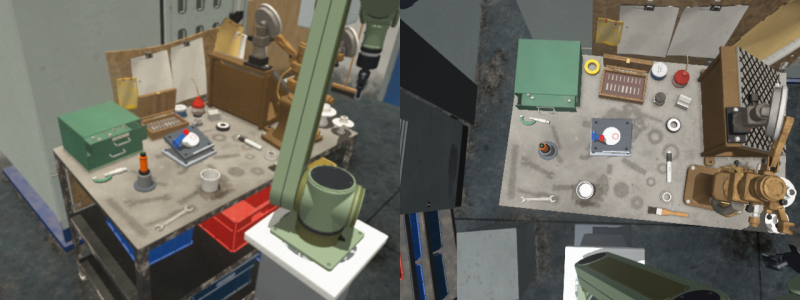

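The pictures show a tall brown machine on the right, around x 0.35–0.5 and y < -0.3. I'll go round it close to the robot, shutting the fingers on the way.

drive_tool(
  plan=[
    [-0.08,-0.2,0,0,0,0],
    [-0.16,-0.4,0,0,0,0],
    [-0.24,-0.6,0,0,0,0],
    [-0.31,-0.8,0,0,0,0],
    [-0.38,-0.98,0,0,0,0],
  ],
  grip=1,
)

```text
t: 1.82
position: [0.1291, -0.46, 0.2314]
eef_rot: [3.092, 0.553, 0.0]
force: [0.7, 0.2, -0.0]
opening: -0.0003
finger_force: 0.0
```

drive_tool(
  plan=[
    [0.07,-0.2,0,0,0,0],
    [0.14,-0.4,0,0,0,0],
    [0.21,-0.58,0,0,0,0],
    [0.28,-0.76,0,0,0,0],
    [0.35,-0.94,0,0,0,0],
  ],
)

```text
t: 2.45
position: [0.1299, -0.3592, 0.2314]
eef_rot: [3.092, 0.553, 0.0]
force: [0.8, -0.6, 0.2]
opening: -0.0002
finger_force: 0.0
```

drive_tool(
  plan=[
    [0.16,-0.13,0,0,0,0],
    [0.32,-0.26,0,0,0,0],
    [0.48,-0.4,0,0,0,0],
    [0.64,-0.54,0,0,0,0],
    [0.78,-0.67,0,0,0,0],
  ],
)

```text
t: 3.08
position: [0.18, -0.2692, 0.2313]
eef_rot: [3.092, 0.553, 0.0]
force: [0.3, 0.6, -0.6]
opening: 0.0003
finger_force: 0.0
```

drive_tool(
  plan=[
    [0.2,-0.08,0,0,0,0],
    [0.4,-0.16,0,0,0,0],
    [0.6,-0.24,0,0,0,0],
    [0.8,-0.32,0,0,0,0],
    [0.99,-0.38,0,0,0,0],
  ],
)

```text
t: 3.7
position: [0.2598, -0.1994, 0.2314]
eef_rot: [3.092, 0.554, 0.0]
force: [-1.1, -0.7, 0.2]
opening: 0.0001
finger_force: 0.0
```

drive_tool(
  plan=[
    [0.18,-0.1,0,0,0,0.09],
    [0.36,-0.2,0,0,0,0.18],
    [0.54,-0.3,0,0,0,0.27],
    [0.72,-0.4,0,0,0,0.36],
    [0.93,-0.51,0,0,0,0.45],
  ],
)

```text
t: 4.32
position: [0.3291, -0.1195, 0.2314]
eef_rot: [3.141, -0.003, 0.001]
force: [-0.1, 0.0, -0.6]
opening: -0.0001
finger_force: 0.0
```

drive_tool(
  plan=[
    [0.2,-0.1,0,0,0,0],
    [0.4,-0.2,0,0,0,0],
    [0.6,-0.3,0,0,0,0],
    [0.8,-0.4,0,0,0,0],
    [1,-0.5,0,0,0,0],
  ],
)

```text
t: 4.95
position: [0.4299, -0.0697, 0.2314]
eef_rot: [3.141, 0.001, 0.0]
force: [-0.1, -0.5, 0.6]
opening: 0.0004
finger_force: 0.0
```

drive_tool(
  plan=[
    [0.25,-0.12,0,0,0,0],
    [0.5,-0.25,0,0,0,0],
    [0.75,-0.37,0,0,0,0],
    [1,-0.5,0,0,0,0],
    [1,-0.5,0,0,0,0],
  ],
)

```text
t: 5.58
position: [0.5305, -0.0194, 0.2308]
eef_rot: [3.142, 0.003, -0.0]
force: [-0.6, 0.4, -0.3]
opening: 0.0001
finger_force: 0.0
```

```bash
cat > w.py <<'E'
from h import *
import pickle,sys
k=sys.argv[1]; s=env.sense(); im=env.capture("wrist"); cv2.imwrite(f"pics/w{k}.png",im); o={}
for t in sys.argv[2:]:
    l=env.spot_point("wrist",t)
    if l: o[t]=l[0]["uv"]; print(t,np.round(l[0]["uv"],1),round(l[0]["conf"],2))
pickle.dump((s,o),open(f"w{k}.pkl","wb")); print(s["position"],s["t"])
E
python3 w.py 1 spot clamp_hinge clamp_pad coupon fixture
```

```text
spot [334.3 147.2] 0.9
clamp_hinge [226.6 151.6] 0.6
clamp_pad [255. 183.] 0.6
coupon [317.4 142.4] 0.96
fixture [315.4 139.2] 0.87
[ 0.53053325 -0.0194247   0.23076441] 5.575
```

View pics/w1.png

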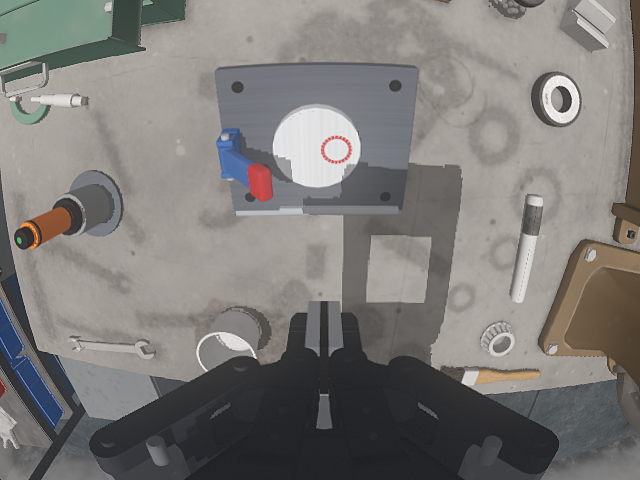

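drive_tool(
  plan=[
    [0,-0.2,0,0,0,0],
    [0,-0.4,0,0,0,0],
    [0,-0.7,0,0,0,0],
    [0,-1,0,0,0,0],
    [0,-1,0,0,0,0],
  ],
)

```text
t: 6.5
position: [0.5286, 0.0806, 0.2315]
eef_rot: [-3.142, -0.004, -0.0]
force: [-0.2, 0.2, 1.3]
opening: 0.0
finger_force: 0.0
```

```bash
python3 w.py 2 spot clamp_hinge clamp_pad coupon fixture
```

```text
spot [453.4 145.7] 0.74
clamp_hinge [351.5 151.2] 0.78
clamp_pad [399.2 179.2] 0.93
coupon [435.9 144.2] 0.96
[0.52860249 0.08062665 0.23152868] 6.5
```

View pics/w2.png

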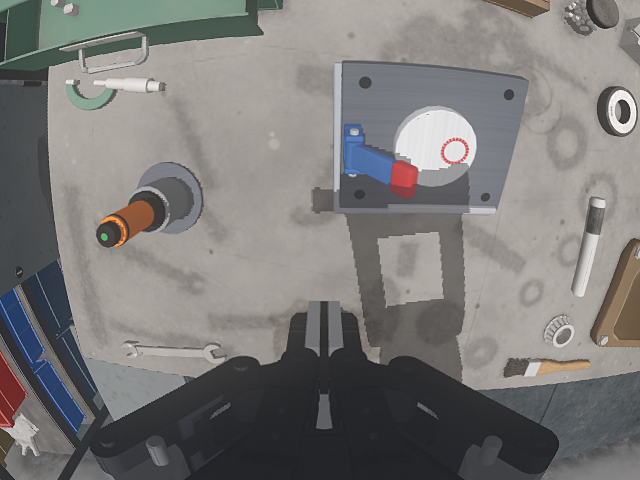

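The wrist views show the ring at (336,150) and (455,151), with the pad (red) and hinge bracket clear in both. Next I'll triangulate the ring, the plate holes and the clamp.

```bash
python3 - <<'E'
from h import *
import pickle
np.set_printoptions(precision=4,suppress=True)
S=[pickle.load(open(f"w{k}.pkl","rb")) for k in(1,2)]
ims=[cv2.imread(f"pics/w{k}.png") for k in(1,2)]
boxes=[(315,132,360,168),(437,132,475,170)];c=[]
for im,b in zip(ims,boxes):
    m=red(im)[b[1]:b[3],b[0]:b[2]]; p=cv2.findNonZero(m); e=cv2.fitEllipse(cv2.convexHull(p)); c.append(np.array(e[0])+b[:2]); print(c[-1],e[1])
T=lambda a,b: tri([wray(a,S[0][0]),wray(b,S[1][0])])
print("ring",*T(*c))
sc=[ray("scene",(309.6,218.8)),ray("top",(344.75,217.1))]
print("ring4",*tri([wray(c[0],S[0][0]),wray(c[1],S[1][0])]+sc))
# holes: darkest centroid near guesses
H=[[(237,87),(395,86),(385,196),(250,197)],[(365,82),(509,95),(485,197),(359,195)]]
P=[]
def ref(im,u):
    g=cv2.cvtColor(im,cv2.COLOR_BGR2GRAY); x,y=u; w=g[y-9:y+10,x-9:x+10].astype(float); m=np.clip(np.percentile(w,50)*.75-w,0,None); yy,xx=np.mgrid[-9:10,-9:10]; return np.array([x+(m*xx).sum()/m.sum(),y+(m*yy).sum()/m.sum()])
for a,b in zip(*H):
    a,b=ref(ims[0],a),ref(ims[1],b); x,r=T(a,b); P.append(x); print("hole",a,b,x,r[0])
P=np.array(P); u=(P[1]+P[0]-P[2]-P[3]);v=(P[0]+P[3]-P[1]-P[2]); u/=np.linalg.norm(u);v/=np.linalg.norm(v)
print("u",u,"v",v,"n",np.cross(u,v),"c",P.mean(0))
for t in("clamp_hinge","clamp_pad","coupon","spot"): print(t,*T(S[0][1][t],S[1][1][t]))
E
```

```text
[335.9125 149.2134] (27.534963607788086, 30.65713119506836)
[454.4022 150.7055] (25.64480972290039, 28.22722053527832)
ring [ 0.591  -0.0298  0.072 ] [0.00011441307399128747, 0.00011441307399150295]
ring4 [ 0.5915 -0.0303  0.0709] [0.0008388864260818559, 0.000475954164828624, 0.0009285565484256009, 0.0019154738428369584]
hole [237.1531  86.8098] [364.7382  82.123 ] [0.6434 0.0483 0.078 ] 0.00018906180185869915
hole [394.8125  85.3712] [508.5169  94.2826] [ 0.6439 -0.0754  0.0787] 0.00013637479246352723
hole [385.5733 196.3933] [484.9834 196.7058] [ 0.5459 -0.0768  0.0416] 0.0002040524900708697
hole [249.2609 197.231 ] [359.2139 194.2679] [0.5459 0.048  0.0451] 0.00018927916134497765
u [0.9413 0.0083 0.3374] v [-0.0016  0.9999  0.0113] n [-0.3372 -0.0112  0.9413] c [ 0.5948 -0.014   0.0608]
clamp_hinge [0.5896 0.0582 0.0791] [0.001526890958711464, 0.0015268909587116185]
clamp_pad [0.5726 0.0277 0.1215] [0.000438540623273513, 0.0004385406232734719]
coupon [ 0.5957 -0.0148  0.0659] [0.0003487617468197983, 0.00034876174682016095]
spot [ 0.594  -0.0284  0.0729] [0.001389690187304264, 0.0013896901873040738]
```

The plate centre, ring and pad all agree with the text: the slope is 20°, yaw is about 0, and the clamp is about 0.8 rad open. I'll tilt the tool square to the plate above the pad, then push the pad over.

drive_tool(
  plan=[
    [0.06,0.1,0.16,0,0.11,0],
    [0.13,0.2,0.32,0,0.22,0],
    [0.2,0.3,0.48,0,0.33,0],
    [0.27,0.4,0.64,0,0.444,0],
    [0.33,0.49,0.8,0,0.444,0],
  ],
)

```text
t: 7.42
position: [0.5603, 0.0296, 0.1504]
eef_rot: [3.094, -0.001, 0.543]
force: [-0.8, -0.2, 0.3]
opening: 0.0001
finger_force: 0.0
```

```bash
python3 - <<'E'
from h import *
s=env.sense(); H=np.array([.5873,.057,.0815]); t=np.radians(20)
A=np.array([[np.cos(t),0,np.sin(t)],[0,1,0],[-np.sin(t),0,np.cos(t)]])
print((A@(s["position"]-H)*1000).round(1), R.from_rotvec(s["eef_rot"]).as_matrix()[:,2].round(3),s["position"],s["joint_positions"].round(2))
E
```

```text
[ -1.8 -27.4  74. ] [ 0.341 -0.001 -0.94 ] [0.56031996 0.02958509 0.15043746] [ 0.04  0.22  1.98 -0.03  0.59  1.63]
```

drive_tool(
  plan=[
    [0.02,-0.03,0.08,0,0,0],
    [0.02,-0.02,0.16,0,0,0],
    [0.02,0,0.24,0,0,0],
    [0.02,0.02,0.31,0,0,0],
    [0.02,0.05,0.37,0,0,0],
  ],
)

```text
t: 8.05
position: [0.5771, 0.0256, 0.1173]
eef_rot: [3.094, 0.001, 0.547]
force: [-0.8, 0.3, 2.5]
opening: 0.0001
finger_force: 1.3
```

drive_tool(
  plan=[
    [0,0.03,0.04,0,0,0],
    [0,0.06,0.08,0,0,0],
    [0,0.09,0.11,0,0,0],
    [0,0.11,0.14,0,0,0],
    [0,0.13,0.17,0,0,0],
  ],
)

```text
t: 8.68
position: [0.5823, 0.0126, 0.1009]
eef_rot: [-3.094, -0.001, -0.544]
force: [0.8, 0.8, 1.7]
opening: -0.0001
finger_force: 0.9
```

drive_tool(
  plan=[
    [0,0.02,0.03,0,0,0],
    [0,0.03,0.05,0,0,0],
    [0,0.04,0.07,0,0,0],
    [0,0.05,0.09,0,0,0],
    [0,0.05,0.105,0,0,0],
  ],
)

```text
t: 9.3
position: [0.5859, 0.0074, 0.0913]
eef_rot: [3.094, 0.001, 0.545]
force: [-1.2, -0.9, 1.1]
opening: 0.0
finger_force: 1.0
```

drive_tool(
  plan=[
    [0,0,0.005,0,0,0],
    [0,0,0.01,0,0,0],
    [0,0,0.015,0,0,0],
    [0,0,0.02,0,0,0],
    [0,0,0.02,0,0,0],
  ],
)

```text
t: 9.93
position: [0.5867, 0.0076, 0.0895]
eef_rot: [3.094, 0.001, 0.545]
force: [-1.6, -1.3, 1.3]
opening: -0.0001
finger_force: 0.8
```

Only the hinge friction shows so far, so it isn't on its stop yet. I'll keep pressing in small steps.

drive_tool(
  plan=[
    [0,0,0.004,0,0,0],
    [0,0,0.008,0,0,0],
    [0,0,0.012,0,0,0],
    [0,0,0.016,0,0,0],
    [0,0,0.02,0,0,0],
  ],
)

```text
t: 10.55
position: [0.587, 0.0076, 0.0892]
eef_rot: [3.094, 0.001, 0.546]
force: [-10.9, -1.6, 16.8]
opening: 0.0
finger_force: 9.9
```

drive_tool(
  plan=[
    [0,0,0.002,0,0,0],
    [0,0,0.004,0,0,0],
    [0,0,0.007,0,0,0],
    [0,0,0.01,0,0,0],
    [0,0,0.01,0,0,0],
  ],
)

```text
t: 11.18
position: [0.587, 0.0076, 0.089]
eef_rot: [3.094, 0.001, 0.547]
force: [-13.1, -1.5, 21.8]
opening: 0.0004
finger_force: 12.5
```

The clamp is on its stop (25 N, tip no longer moving). I'll back off, untilt and go look at the probe, opening the gripper on the way.

drive_tool(
  plan=[
    [0,0,-0.1,0,0,0],
    [0,0,-0.3,0,0,0],
    [0,0,-0.5,0,0,0],
    [0,0,-0.75,0,0,0],
    [0,0,-1,0,0,0],
  ],
)

```text
t: 11.8
position: [0.5532, 0.0079, 0.1811]
eef_rot: [-3.094, -0.001, -0.544]
force: [-0.1, -0.6, -0.4]
opening: 0.0
finger_force: 0.0
```

drive_tool(
  plan=[
    [-0.05,-0.2,-0.16,0,-0.11,0],
    [-0.1,-0.4,-0.32,0,-0.22,0],
    [-0.15,-0.6,-0.48,0,-0.33,0],
    [-0.2,-0.8,-0.65,0,-0.444,0],
    [-0.23,-1,-0.83,0,-0.444,0],
  ],
  grip=-1,
)

```text
t: 12.42
position: [0.5044, 0.1087, 0.2506]
eef_rot: [-3.141, -0.0, 0.002]
force: [0.4, -0.4, 0.3]
opening: 0.0855
finger_force: 0.0
```

drive_tool(
  plan=[
    [-0.1,-0.15,0,0,0,0],
    [-0.2,-0.3,0,0,0,0],
    [-0.35,-0.5,0,0,0,0],
    [-0.5,-0.7,0,0,0,0],
    [-0.5,-0.7,0,0,0,0],
  ],
)

```text
t: 13.05
position: [0.4519, 0.1784, 0.2501]
eef_rot: [3.141, 0.004, -0.002]
force: [0.5, -0.3, 1.0]
opening: 0.0854
finger_force: 0.0
```

```bash
python3 w.py 3 probe stand clamp_pad clamp_hinge
```

```text
probe [256.9 121.9] 0.66
stand [256.  121.9] 0.73
clamp_pad [523.5  76.7] 0.84
clamp_hinge [464.1  66. ] 0.86
[0.45191194 0.17836983 0.25013436] 13.05
```

View pics/w3.png

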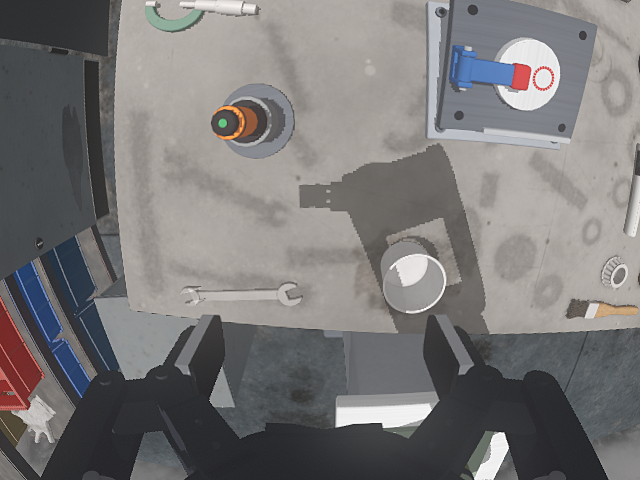

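drive_tool(
  plan=[
    [0,-0.2,0,0,0,0],
    [0,-0.4,0,0,0,0],
    [0,-0.6,0,0,0,0],
    [0,-0.8,0,0,0,0],
    [0,-0.8,0,0,0,0],
  ],
)

```text
t: 13.92
position: [0.4534, 0.259, 0.2505]
eef_rot: [3.141, 0.004, -0.0]
force: [0.2, -0.0, 0.0]
opening: 0.0851
finger_force: 0.0
```

```bash
python3 w.py 4 probe stand clamp_pad clamp_hinge
```

```text
probe [335.1 123.4] 0.64
stand [539.2  78.6] 0.69
clamp_pad [592.6  93.8] 0.77
clamp_hinge [539.2  79. ] 0.61
[0.45341197 0.25904211 0.25051876] 13.925
```

View pics/w4.png

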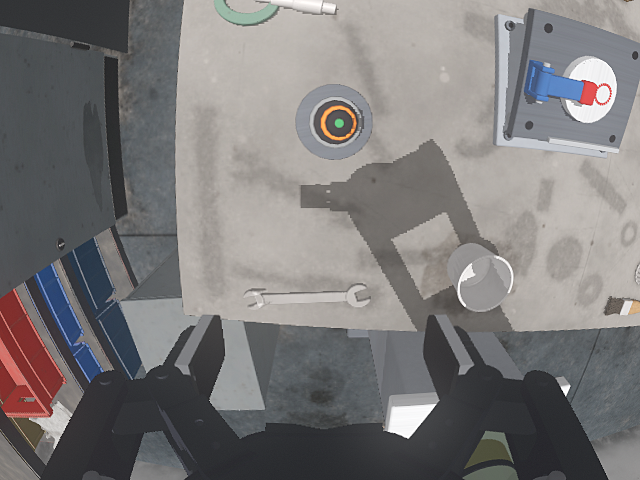

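The clamp is fully down in both views. The green dot on the probe's cap is at (223,124) in the first and (339,123) in the second. Next I'll triangulate the dot.

```bash
python3 - <<'E'
from h import *
import pickle
np.set_printoptions(precision=4,suppress=True)
S=[pickle.load(open(f"w{k}.pkl","rb")) for k in(3,4)]; c=[]; d=[]
for k,b in((3,(213,114,233,134)),(4,(328,112,350,135))):
    im=cv2.imread(f"pics/w{k}.png"); h=cv2.cvtColor(im,cv2.COLOR_BGR2HSV)
    m=((h[...,0]>45)&(h[...,0]<90)&(h[...,1]>90)).astype(np.uint8); B=blobs(m,b,4); B.sort(key=lambda x:-x[1]); c.append(B[0][0]); print(B[0])
print("dot",*tri([wray(c[i],S[i][0]) for i in(0,1)]))
T=lambda t: print(t,*tri([wray(S[i][1][t],S[i][0]) for i in(0,1)]))
T("clamp_pad");T("clamp_hinge")
# orange centroid in both, and stand foot centre in w4 on z=.005
o,dd=wray((334,122),S[1][0]); print("foot",o+dd*(.006-o[2])/dd[2])
o,dd=wray((251.5,120.5),S[0][0]); print("foot",o+dd*(.006-o[2])/dd[2])
E
```

```text
(array([222.339 , 122.7119]), 59, array([219, 119,   8,   9]))
(array([338.9394, 122.8485]), 66, array([335, 119,   9,   9]))
dot [0.536  0.2483 0.1363] [0.00018594141815635212, 0.0001859414181563486]
clamp_pad [0.5839 0.0095 0.1005] [0.000255416303250368, 0.00025541630325036705]
clamp_hinge [0.5913 0.0532 0.0687] [0.0003822386546910335, 0.000382238654691119]
foot [0.5351 0.2479 0.006 ]
foot [0.5363 0.2524 0.006 ]
```

drive_tool(
  plan=[
    [0.2,0.03,0,0,0,0],
    [0.4,0.06,0,0,0,0],
    [0.6,0.09,0,0,0,0],
    [0.82,0.1,0,0,0,0],
    [0.82,0.1,0,0,0,0],
  ],
)

```text
t: 14.8
position: [0.5377, 0.2469, 0.25]
eef_rot: [3.141, -0.003, -0.0]
force: [-0.4, 0.3, -0.0]
opening: 0.0854
finger_force: 0.0
```

```bash
python3 -c "
from h import *
goal([.536,.2485,.078],[np.pi,0,0])"
```

```text
t 14.8 pos [0.5377 0.2469 0.25  ] rv [ 3.141e+00 -3.000e-03 -0.000e+00] shift [-0.017 -0.016  1.72 ] turn [ 0.001  0.    -0.002]
```

drive_tool(
  plan=[
    [-0.01,-0.01,0.2,0,0,0],
    [-0.01,-0.01,0.4,0,0,0],
    [-0.01,-0.01,0.6,0,0,0],
    [-0.01,-0.01,0.8,0,0,0],
    [-0.01,-0.01,1,0,0,0],
  ],
)

```text
t: 15.42
position: [0.5343, 0.2484, 0.1502]
eef_rot: [3.141, 0.0, -0.001]
force: [-0.1, 0.5, 0.8]
opening: 0.0853
finger_force: 0.0
```

drive_tool(
  plan=[
    [0,0,0.2,0,0,0],
    [0,0,0.4,0,0,0],
    [0,0,0.58,0,0,0],
    [0,0,0.72,0,0,0],
    [0,0,0.72,0,0,0],
  ],
)

```text
t: 16.05
position: [0.5338, 0.2482, 0.0778]
eef_rot: [3.141, 0.0, -0.004]
force: [0.0, -0.3, 0.7]
opening: 0.0853
finger_force: 0.0
```

```bash
python3 -c "
from h import *
goal([.536,.2485,.078],[np.pi,0,0]);print(env.sense()['force'])"
```

```text
t 16.05 pos [0.5338 0.2482 0.0778] rv [ 3.141  0.    -0.004] shift [ 0.022 -0.003 -0.002] turn [0.001 0.003 0.   ]
[ 0.03820169 -0.25601409  0.6710216 ]
```

drive_tool(
  plan=[
    [0.02,0,0,0,0,0],
    [0.02,0,0,0,0,0],
    [0.02,0,0,0,0,0],
    [0.02,0,0,0,0,0],
    [0.02,0,0,0,0,0],
  ],
  grip=1,
)

```text
t: 16.68
position: [0.5367, 0.2488, 0.0794]
eef_rot: [-3.141, -0.001, -0.001]
force: [-0.9, -0.8, 4.3]
opening: 0.0245
finger_force: 58.7
```

drive_tool(
  plan=[
    [0,0,0,0,0,0],
    [0,0,0,0,0,0],
    [0,0,-0.03,0,0,0],
    [0,0,-0.08,0,0,0],
    [0,0,-0.15,0,0,0],
  ],
)

```text
t: 17.3
position: [0.5361, 0.2484, 0.0936]
eef_rot: [3.141, 0.0, -0.002]
force: [-0.1, -0.7, -1.9]
opening: 0.0247
finger_force: 58.9
```

The probe is held. I'll lift it clear and carry it over.

drive_tool(
  plan=[
    [0,0,-0.12,0,0,0],
    [0,0,-0.32,0,0,0],
    [0,0,-0.55,0,0,0],
    [0,0,-0.8,0,0,0],
    [0,0,-1,0,0,0],
  ],
)

```text
t: 17.92
position: [0.5367, 0.2487, 0.1957]
eef_rot: [-3.141, -0.001, -0.003]
force: [-0.3, 0.5, -1.0]
opening: 0.0248
finger_force: 58.9
```

drive_tool(
  plan=[
    [0,0.1,-0.1,0,0,0],
    [0,0.3,-0.2,0,0,0],
    [0,0.5,-0.3,0,0,0],
    [0,0.75,-0.3,0,0,0],
    [0,1,-0.3,0,0,0],
  ],
)

```text
t: 18.55
position: [0.5362, 0.1464, 0.2239]
eef_rot: [3.141, -0.001, -0.001]
force: [0.9, -0.3, -2.8]
opening: 0.0244
finger_force: 59.0
```

drive_tool(
  plan=[
    [0.02,0.25,0,0,0,0],
    [0.04,0.5,0,0,0,0],
    [0.06,0.7,0,0,0,0],
    [0.08,0.86,0,0,0,0],
    [0.1,1,0,0,0,0],
  ],
)

```text
t: 19.18
position: [0.5466, 0.0476, 0.2238]
eef_rot: [-3.142, 0.0, 0.0]
force: [-0.4, 0.0, -2.0]
opening: 0.0244
finger_force: 59.0
```

drive_tool(
  plan=[
    [0,0.2,0,0,0.1,0],
    [0,0.4,0,0,0.2,0],
    [0,0.6,0,0,0.3,0],
    [0,0.72,0,0,0.39,0],
    [0,0.78,0,0,0.444,0],
  ],
)

```text
t: 19.8
position: [0.5457, -0.0301, 0.2236]
eef_rot: [3.094, 0.0, 0.546]
force: [0.6, 0.8, -1.5]
opening: 0.0247
finger_force: 59.1
```

drive_tool(
  plan=[
    [0,0,0,0,0,0],
    [0,0,0,0,0,0],
    [0,0,0,0,0,0],
    [0,0,0,0,0,0],
    [0,0,0,0,0,0],
  ],
)

```text
t: 20.42
position: [0.5467, -0.0292, 0.2237]
eef_rot: [-3.094, -0.001, -0.545]
force: [-0.1, 0.8, -2.2]
opening: 0.0248
finger_force: 59.1
```

```bash
python3 w.py 5 nose_tip probe spot; python3 - <<'E'
from h import *
s=env.sense(); M=R.from_rotvec(s["eef_rot"]).as_matrix(); print(M.round(4),s["position"],s["joint_positions"].round(3),s["force"].round(2))
a=cv2.imread("pics/w5.png"); cv2.imwrite("pics/w5v.png",a)
for n in("scene","top"):
    cv2.imwrite(f"pics/{n}5.png",env.capture(n))
    for t in("nose_tip","probe","spot"):
        l=env.spot_point(n,t); print(n,t,[(np.round(x["uv"],1),round(x["conf"],2)) for x in l[:2]])
    print(proj(n,s["position"]+M[:,2]*.066))
E
```

```text
probe [323.5 264.4] 0.75
spot [322.2 232.2] 0.79
[ 0.54671847 -0.02919858  0.22373476] 20.425
[[ 9.398e-01  4.000e-04  3.416e-01]
 [ 4.000e-04 -1.000e+00  1.000e-04]
 [ 3.416e-01  1.000e-04 -9.398e-01]] [ 0.54658455 -0.02932565  0.22375851] [-0.093  0.126  1.896  0.046  0.773  1.45 ] [ 0.03  0.48 -2.62]
scene nose_tip []
scene probe [(array([318.1, 189.3]), 0.71)]
scene spot [(array([310.4, 221.9]), 0.94)]
[315.95764482 189.08163752]
top nose_tip [(array([344.6, 221.4]), 0.15)]
top probe [(array([344.3, 218.1]), 0.47), (array([295.5, 302.7]), 0.37)]
top spot [(array([340.6, 217. ]), 0.61)]
[346.30700251 219.91891199]
```

View pics/w5v.png

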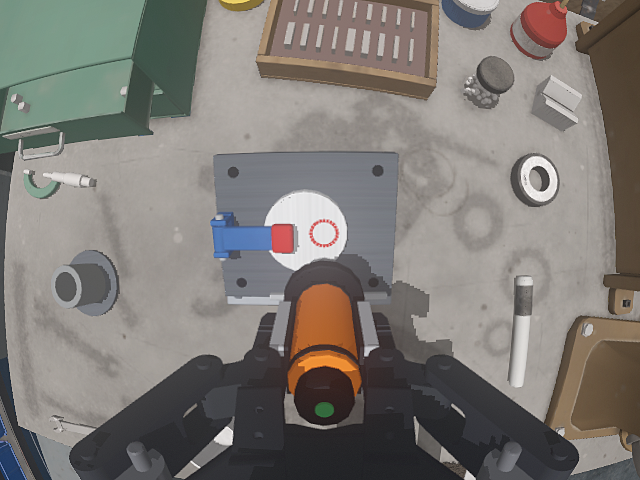

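The view shows the clamp down on the disc, the ring at (323,233) and the probe held centrally, with its cap dot at (324,410). I'll check the probe's axis and tip against the model in the scene camera and this view.

```bash
cat >> h.py <<'E'
def wproj(X,s):
    p=env.camera_params("wrist");K=np.array(p["camera_matrix"]);T=np.array(p["T_tool_cam"])
    A=R.from_rotvec(s["eef_rot"]).as_matrix(); c=T[:3,:3].T@(A.T@(X-s["position"])-T[:3,3])
    th=np.arctan2(np.hypot(c[0],c[1]),c[2]); return K[:2,2]+K[0,0]*th*c[:2]/np.hypot(c[0],c[1])
E
python3 - <<'E'
from h import *
import pickle
np.set_printoptions(precision=4,suppress=True)
s=pickle.load(open("w5.pkl","rb"))[0]; M=R.from_rotvec(s["eef_rot"]).as_matrix()
P=lambda d: s["position"]+M[:,2]*(.066-d)
print("cap",wproj(P(.123),s),"collar top",wproj(P(.05),s),"ring",wproj(np.array([.591,-.0298,.072]),s))
im=cv2.imread("pics/w5.png")
m=red(im)[215:252,303:345]; e=cv2.fitEllipse(cv2.convexHull(cv2.findNonZero(m))); u=np.array(e[0])+[303,215]; o,d=wray(u,s)
n=np.array([-.342,0,.9397]); c=np.array([.5948,-.014,.0608])+.012*n; X=o+d*(n@(c-o))/(n@d); print("ring px",u,"on plane",X)
h=cv2.cvtColor(im,cv2.COLOR_BGR2HSV); g=((h[...,0]>45)&(h[...,0]<90)&(h[...,1]>90)).astype(np.uint8); print(blobs(g,(305,395,345,425)))
out=[]
for nme in("scene","top"):
    im=cv2.imread(f"pics/{nme}5.png"); q=[proj(nme,P(d)) for d in(0,.018,.042,.05,.11,.122)]; x,y=np.mean(q,0).astype(int)
    print(nme,np.round(q,1).tolist())
    x0,y0=x-40,y-37; a=cv2.resize(im[y0:y0+75,x0:x0+80],None,fx=5,fy=5,interpolation=2)
    for w in q: cv2.circle(a,tuple(int(v) for v in (w-[x0,y0]+.5)*5),2,(255,255,0),-1)
    out.append(a)
cv2.imwrite("pics/chk5.png",np.hstack(out))
E
```

```text
cap [322.4483 409.9454] collar top [322.6924 301.9924] ring [323.6537 232.9756]
ring px [323.6412 232.9813] on plane [ 0.591  -0.0298  0.0722]
[(array([324.0644, 409.176 ]), 233, array([315, 402,  19,  15]))]
scene [[315.9, 189.1], [317.8, 183.6], [320.4, 176.0], [321.3, 173.5], [328.3, 153.6], [329.7, 149.5]]
top [[346.2, 219.9], [346.6, 221.2], [347.2, 223.0], [347.4, 223.6], [348.9, 228.5], [349.3, 229.6]]
```

View pics/chk5.png

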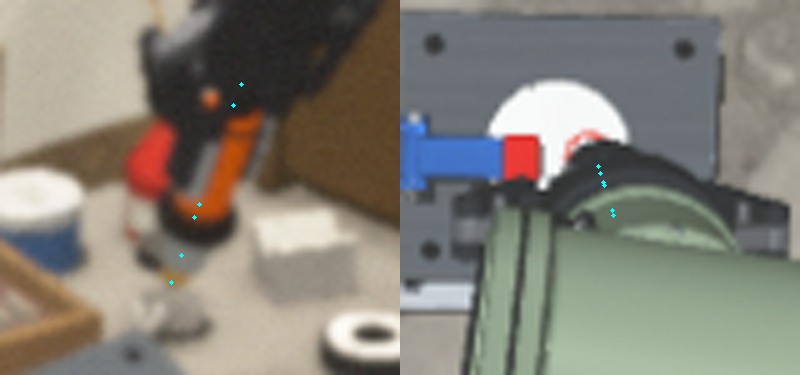

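The projected axis points fall on the probe, and the ring re-measures at (0.591, -0.030, 0.072). The tip has 92 mm to go along the normal and 10 mm down the slope.

drive_tool(
  plan=[
    [-0.03,0.005,0.14,0,0,0],
    [-0.06,0.005,0.32,0,0,0],
    [-0.1,0.005,0.5,0,0,0],
    [-0.1,0.005,0.67,0,0,0],
    [-0.1,0.005,0.8,0,0,0],
  ],
)

```text
t: 21.65
position: [0.5642, -0.0298, 0.1435]
eef_rot: [-3.094, -0.0, -0.542]
force: [-0.1, -0.9, -2.6]
opening: 0.025
finger_force: 59.1
```

drive_tool(
  plan=[
    [0,0,0.02,0,0,0],
    [0,0,0.04,0,0,0],
    [0,0,0.06,0,0,0],
    [0,0,0.06,0,0,0],
    [0,0,0.06,0,0,0],
  ],
)

```text
t: 22.28
position: [0.5667, -0.0299, 0.1399]
eef_rot: [3.094, 0.001, 0.546]
force: [0.7, -0.2, -1.8]
opening: 0.0248
finger_force: 59.1
```

```bash
cat > f.py <<'E'
from h import *
F=[];Q=[];T=[]
for _ in range(6):
    env.capture("wrist"); s=env.sense(); F.append(s["force"]);Q.append(s["position"]);T.append(s["wrist_torque"])
M=R.from_rotvec(s["eef_rot"]).as_matrix(); F=np.mean(F,0);Q=np.mean(Q,0); S=np.array([.591,-.0298,.0721])
tip=Q+M[:,2]*.066
print("t",s["t"],"F tool",(M.T@F).round(2),"tip rel spot, tool mm",(M.T@(tip-S)*1000).round(2),"z",M[:,2].round(4),"T",(M.T@np.mean(T,0)).round(3))
E
python3 f.py
```

```text
t 22.575 F tool [-0.48  0.2   2.  ] tip rel spot, tool mm [ 0.18  0.07 -5.91] z [ 0.3418  0.     -0.9398] T [-0.004 -0.295  0.018]
```

drive_tool(
  plan=[
    [0,0,0.01,0,0,0],
    [0,0,0.02,0,0,0],
    [0,0,0.03,0,0,0],
    [0,0,0.04,0,0,0],
    [0,0,0.04,0,0,0],
  ],
)

```text
t: 23.2
position: [0.5679, -0.0299, 0.1357]
eef_rot: [3.094, 0.001, 0.545]
force: [-0.1, -0.7, -1.6]
opening: 0.0248
finger_force: 59.1
```

```bash
python3 f.py
```

```text
t 23.5 F tool [-0.96 -0.21  1.94] tip rel spot, tool mm [ 0.09  0.07 -1.75] z [ 0.3418  0.     -0.9398] T [-0.006 -0.289 -0.005]
```

drive_tool(
  plan=[
    [0,0,0.005,0,0,0],
    [0,0,0.01,0,0,0],
    [0,0,0.015,0,0,0],
    [0,0,0.015,0,0,0],
    [0,0,0.015,0,0,0],
  ],
)

```text
t: 24.12
position: [0.5684, -0.0299, 0.1344]
eef_rot: [3.094, 0.001, 0.545]
force: [0.7, 0.2, -1.8]
opening: 0.0246
finger_force: 59.1
```

```bash
python3 f.py
```

```text
t 24.425 F tool [-0.74 -0.04  1.83] tip rel spot, tool mm [ 0.09  0.06 -0.26] z [ 0.3418  0.     -0.9398] T [ 0.019 -0.273  0.019]
```

drive_tool(
  plan=[
    [0,0,0.005,0,0,0],
    [0,0,0.01,0,0,0],
    [0,0,0.015,0,0,0],
    [0,0,0.015,0,0,0],
    [0,0,0.015,0,0,0],
  ],
)

```text
t: 25.05
position: [0.569, -0.0299, 0.1331]
eef_rot: [3.094, 0.001, 0.545]
force: [-1.3, 0.0, 0.3]
opening: 0.0251
finger_force: 59.1
```

```bash
python3 f.py
```

```text
t 25.35 F tool [-1.01 -0.02 -0.57] tip rel spot, tool mm [0.15 0.07 1.19] z [ 0.3419  0.     -0.9397] T [ 0.01  -0.349 -0.01 ]
```

Contact shows a 2.5 N change, so the nose is about 1 mm in. I'll advance 4 mm more in two steps.

drive_tool(
  plan=[
    [0,0,0.005,0,0,0],
    [0,0,0.01,0,0,0],
    [0,0,0.015,0,0,0],
    [0,0,0.02,0,0,0],
    [0,0,0.02,0,0,0],
  ],
)

```text
t: 25.98
position: [0.5697, -0.0298, 0.1312]
eef_rot: [3.094, 0.001, 0.545]
force: [-1.3, 0.2, 1.5]
opening: 0.0248
finger_force: 59.1
```

```bash
python3 f.py
```

```text
t 26.275 F tool [-1.15 -0.19 -1.65] tip rel spot, tool mm [0.13 0.07 3.21] z [ 0.3418  0.     -0.9398] T [ 0.027 -0.329 -0.008]
```

drive_tool(
  plan=[
    [0,0,0.005,0,0,0],
    [0,0,0.01,0,0,0],
    [0,0,0.015,0,0,0],
    [0,0,0.02,0,0,0],
    [0,0,0.02,0,0,0],
  ],
)

```text
t: 26.9
position: [0.5703, -0.0299, 0.1292]
eef_rot: [3.094, 0.001, 0.545]
force: [-2.0, -0.3, 2.4]
opening: 0.0245
finger_force: 59.2
```

```bash
python3 f.py; python3 f.py
```

```text
t 27.2 F tool [-0.79 -0.29 -2.26] tip rel spot, tool mm [0.14 0.07 5.21] z [ 0.3418  0.     -0.9398] T [ 0.027 -0.335  0.017]
t 27.5 F tool [-1.07 -0.09 -3.01] tip rel spot, tool mm [0.14 0.07 5.23] z [ 0.3419  0.     -0.9398] T [ 0.059 -0.295 -0.012]
```

```bash
python3 w.py 6 clamp_pad && python3 - <<'E'
from h import *
im=cv2.imread("pics/w6.png"); h=cv2.cvtColor(im,cv2.COLOR_BGR2HSV)
g=((h[...,0]>45)&(h[...,0]<90)&(h[...,1]>90)).astype(np.uint8); print(blobs(g,(305,395,345,425)))
E
```

```text
clamp_pad [260.1 277.5] 0.76
[ 0.57035452 -0.02987629  0.12926937] 27.5
[(array([324.07758621, 409.20689655]), 232, array([315, 402,  19,  15]))]
```

View pics/w6.png

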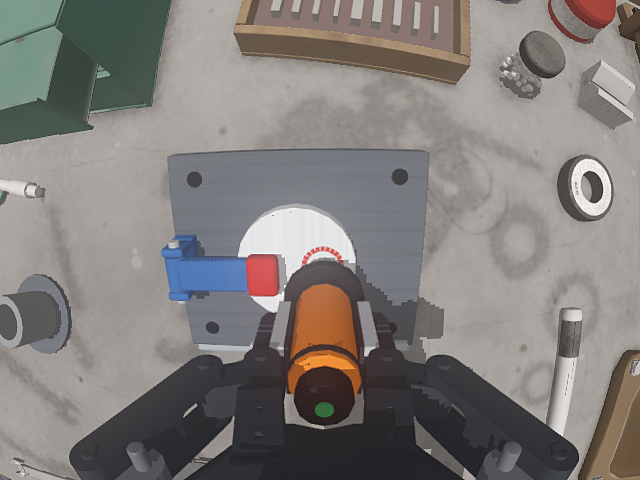

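The probe hasn't slipped in the grip: the cap dot is still at (324,409). The clamp lies flat over the disc, and the probe stands on the ring. Handing in.

```bash
python3 -c "
from bench import env
print(env.close_job())"
```

```text
the job is handed in; nothing more can be done
None
```

I closed the clamp onto its stop, then took the probe from its stand and handed in at about 27.6 s with it held square to the disc in the red ring, nose about 5 mm in (about 4.5 N) by the force and position readings; the judge's verdict wasn't shown.

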